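# Slide the measuring cylinder under the water dispenser and start the fill

### The arm

A 6-joint arm with a two-finger parallel gripper is mounted at the origin on the work surface. World frame = base frame: x ahead of the robot, y to its left, z up, the work surface at z = 0. Lengths are in mm, angles in rad, forces in N, time in s.
With the tool pointing down it reaches from about 275 to 750 mm from the base axis. Payload 10.2 kg.
Tool frame: the origin (TCP) lies at the very end of the fingers, on their centre line; the grasp point (between the pads) lies 19 mm behind it; z points along the fingers, y is the line along which they close (so a half turn about z gives the same grasp; the last joint's range is limited). The gripper opens to 85 mm and grips with 20 to 120 N. Pads are 22 mm wide; open, the fingers measure 114 mm over their backs; the gripper's body (76 mm by 85 mm) begins 54 mm behind the grasp point. The pads swing forward as they close: fully open they stand 13 mm farther back than shut.
Start: joints at [-1.334, 0.313, 1.498, -0, 1.331, -0.223], TCP at [232.967, -470.486, 231.294] pointing down, gripper open.
Joint ranges: [-2.94, 2.94], [-0.97, 2.17], [0.19, 2.56], [-1.23, 4.37], [0.02, 3.11], [-2.88, 2.88]. Speed limits (rad/s): [2.39, 2.39, 3.01, 3.14, 3.14, 3.14].

### API

Orientations are given as a unit quaternion [w, x, y, z].
In Python, from rig import monitor, eyes, job gives the robot as it stands. The module is installed in compiled form; this text tells all that it offers.
- The arm moves only by the tool send_rows, never from a script. Its argument "targets" is one flat list of numbers, 7 for each row, row after row: the turn, a rotation vector about the tool's x, y, z in degrees, then the shift along the tool's x, y, z in units of 60 mm (1.0 is 60 mm), then the opening, from -1 (shut) to 1 (fully open), so that 0 is half open. A call has 1 to 5 rows; each row shifts and turns the commanded pose from where the row before left it, along the tool's axes as they then stand; what a row does not reach is not made up. A row lasts 1/8 s, in which the tool goes at most 62.5 mm and 10.7 degrees, less where a joint would pass 70% of its speed; a pose out of reach is approached as far as the arm can. A call is refused whole if a number of a shift passes 1 or a number of a turn 10.7, either way. A call with a gripper value outside its range is refused whole. The fingers move at their own pace and stop on an object; "newtons" is the grip in N (left out, the last holds). Time passes only in rows, so rows that do not move let the fingers close. It gives the time, the measured TCP pose, the force, the opening and the grip force at its end, in the units of the state.
- monitor.sense(): the state, without advancing time (a new reading comes with each control period).
- eyes.capture(name): name is "scene" or "top" or "wrist"; returns a dict with "img" (400x640x3 uint8, red, green, blue), "K" (3x3 intrinsics, pixels), "R" (3x3) and "t" (3): a world point X has camera coordinates R X + t. Camera axes: x right, y down, z forward; pixel columns grow to the right and rows downward; lengths in mm; the calibration is good to about 2 mm. The wrist camera is an equidistant fisheye: a pixel r from the principal point sees the ray r / f radians off the axis. A picture is of the moment at which its call begins. There is no depth.
- job.finish_job(): hands the job in; it is judged then, once.
The state is a dict: "time_s": time; "joints": joint angles; "dq": joint speeds; "tau": joint torques, N m; "eef_pos": TCP position; "ee_rot": TCP orientation; "force": force on the tool from outside, world axes, zero at the start; "wrist_torque": the same for the moment, N m; "grip_width": opening from 0.0 (shut) to 1.0 (fully open); "grip_force": force on a finger pad.
Only numpy, scipy, OpenCV 4.12 (cv2) and the standard library are available. Lean on these libraries where they do the work, as an engineer would, in place of code of your own. Each camera call takes 0.05 s, during which the arm holds its last target. There are 200 camera calls.

### The job

Slide the tall measuring cylinder along the bench until its mouth is centred under the spout of the water dispenser: push it low down, at its foot, so that it keeps standing upright, and do not grip it, lift it or let it tip. Once it stands there, press the green start button on the dispenser down and let it come back up, leaving the cylinder where it is. Leave the specimen jar, the tube rack, the timer and the green cup alone.

Things in the scene. Friction and masses are not known exactly. Their poses are not given: they have to be found in the camera images.
- cylinder: Tall measuring cylinder, loose, empty, about 0.14 kg: round blue foot 66 mm across, 12 mm high, straight-sided; above it a small blue cone and a white tube 34 mm across with fine blue rings, 240 mm tall in all. Friction on the bench about 0.6: pushed above roughly 45 mm it tips instead of sliding. Origin: centre of the underside; z up along the tube. Its yaw does not matter.
- mouth (a point): Centre of the cylinder's open mouth at the top of the tube, 240 mm above the foot's underside; the opening is 30 mm wide.
- dispenser: Water dispensing station, fixed. Origin: on the bench under its column (42 mm across); front = its -x side. A head arm 52 mm wide, 304 to 340 mm high, runs 180 mm from the column to -x, with the spout below and a filter capsule on top (to 392 mm). Low housing (own frame): 44 mm high over x -50 to +60, y -65 to +195; console 34 mm high over x -170 to -20, y +85 to +195. Under the spout: bare bench.
- spout_tip (a point): Lower end of the small blue spout (9 mm wide), 265 mm above the bench, 150 mm in front of the column (dispenser frame x -150 mm, y 0), pointing straight down; the white bell above it is 49 mm wide from 286 mm height, and the round white filter capsule on the arm (51 mm wide) stands exactly above the spout.
- start_top (a point): Centre of the top of the green round start button, 52 mm above the bench at rest, 30 mm wide, on the console (dispenser frame x -130 mm, y +140 mm). It is pressed straight down.
- start (a joint): Travel of the start button in m: 0 at rest, 0.006 fully down; a spring pushes it back up; fully down takes about 5 N, and it counts as pressed beyond 0.004.
- jar: Specimen jar with a red lid, 60 mm in diameter, 66 mm high, loose. Origin: centre of its underside. Leave alone.
- rack: White tube rack with capped tubes, 62 mm (x) by 165 mm (y), 95 mm high, loose. Origin: centre of its underside. Leave alone.
- timer: Small white bench timer, about 35 by 66 mm, 60 mm high, loose. Origin: centre of its underside. Leave alone.
- cup: Green plastic cup, 68 mm wide at the rim, 70 mm high, loose. Origin: centre of its underside. Leave alone.

How it is judged (in metres and radians):
On the way, in this order (a step that is already met when the one before it is completed fails the run):
1. the cylinder stands upright and still with its mouth under the spout (horizontal distance between mouth and spout_tip below 0.012 m and angle between cylinder's own z axis and vertical below 0.05 rad and linear speed of cylinder below 0.01 m/s), for 0.2 s.
2. the start button is pressed with the cylinder under the spout (value of joint start above 0.004 m and horizontal distance between mouth and spout_tip below 0.012 m), for 0.05 s.
At the end, for the whole second after the job is handed in: The cylinder stands upright and still on the bench with the centre of its mouth within 12 mm of the line straight below the spout, the start button has been pressed after that (at least 4 of its 6 mm) and is up again, and the jar, rack, timer and cup are within 15 mm of where they stood (all of step 1 and height (world z) of cylinder below 0.005 m and value of joint start below 0.002 m and distance of each of jar, rack, timer, cup from where it was at the start of the episode below 0.015 m); the robot touches nothing.
It fails at once if the cylinder tips (leans more than 10 degrees) (angle between cylinder's own z axis and vertical above 0.175 rad).
It fails at once if the cylinder is lifted off the bench (height (world z) of cylinder above 0.012 m).
It fails at once if the cylinder is gripped between the fingers (contact force between the fingers and cylinder above 2 N and horizontal distance between the grasp point and cylinder below 0.018 m).
It fails at once if the start button is pressed while the cylinder is not under the spout (value of joint start above 0.003 m and horizontal distance between mouth and spout_tip above 0.015 m).
It fails at once if the jar, rack, timer or cup is pushed away or knocked over (distance of any of jar, rack, timer, cup from where it was at the start of the episode above 0.02 m or angle between any of jar, cup's own z axis and vertical above 0.3 rad).
It also fails if it takes over 67 s, if anything falls off the work surface, if the arm or the gripper's body presses on something with over 40 N, if the wrist force passes 120 N, or if a joint passes its speed limit or range.

## Working session

There is one attempt and no reset: what is moved stays moved. The work goes in short steps, Python scripts to look and compute and a tool call to move; the robot and the scene stay as the last step left them, time stands still between calls to the robot, and variables do not carry over. Pictures are saved under pics/ and viewed, at most 10 in all, crops included, and the job is handed in when it is done.

Besides the shell and the picture viewer there is one more tool, called after "Request:" by a JSON object that holds its "api" and its "payload", one argument or row to a line. send_rows: Moves the arm, as the interface text tells. Its arguments: {"type":"object","properties":{"targets":{"type":"array","items":{"type":"number"}},"newtons":{"type":"number"}},"required":["targets"]}

```bash
mkdir -p pics; cat > h.py <<'E'
import numpy as np, cv2, pickle
from rig import monitor, eyes, job
def cap(n):
    c=eyes.capture(n); return c
def save(c,f): cv2.imwrite('pics/'+f,c['img'][:,:,::-1])
def onplane(c,u,v,z):
    d=np.linalg.inv(c['K'])@np.array([u,v,1.]); R=np.array(c['R']);t=np.array(c['t'])
    o=-R.T@t; d=R.T@d; return o+d*(z-o[2])/d[2]
def proj(c,X):
    p=c['K']@(c['R']@np.array(X,float)+c['t']); return p[:2]/p[2]
E
python3 - <<'E'
from h import *
s=monitor.sense(); print(s)
for n in('scene','top'):
    c=cap(n); save(c,n+'0.png'); pickle.dump(c,open(n+'0.pkl','wb')); print(c['K'],-c['R'].T@c['t'],c['R'])
E
```

```text
{'time_s': 0.0, 'joints': array([-1.33437773e+00,  3.13425587e-01,  1.49843923e+00,  2.52564944e-05,
        1.33101932e+00, -2.23413699e-01]), 'dq': array([ 2.99070087e-05,  2.00521930e-04,  3.96479081e-04,  2.07389191e-04,
       -9.76209470e-04,  2.73055748e-05]), 'tau': array([-3.10142510e-03, -4.12269831e+01, -2.59743047e+01, -4.10928915e-04,
        4.23808931e-03, -7.62404284e-06]), 'eef_pos': array([ 232.91935895, -470.21126915,  230.74676655]), 'ee_rot': array([-6.45807969e-04,  9.73685991e-01,  2.27892902e-01,  8.06589376e-06]), 'force': array([ 0.2994822 , -0.15448243, -0.26360427]), 'wrist_torque': array([ 0.00492848, -0.00599167,  0.0982042 ]), 'grip_force': 0.0, 'grip_width': 0.9968815596980529}
[[441.36995456   0.         315.10151821]
 [  0.         441.36995456 206.81513852]
 [  0.           0.           1.        ]] [1003.15316575  717.33199176 1174.06794009] [[-0.88865894  0.45847817 -0.00911309]
 [ 0.3643134   0.6937932  -0.62123003]
 [-0.27849781 -0.55538164 -0.78357527]]
[[395.45398686   0.         327.8562007 ]
 [  0.         395.45398686 199.12558058]
 [  0.           0.           1.        ]] [ 547.5831956    15.5688155  1226.30106853] [[ 0.02275844 -0.99971788 -0.0067977 ]
 [-0.99440246 -0.02193465 -0.1033568 ]
 [ 0.10317853  0.00911189 -0.99462112]]
```

View pics/top0.png

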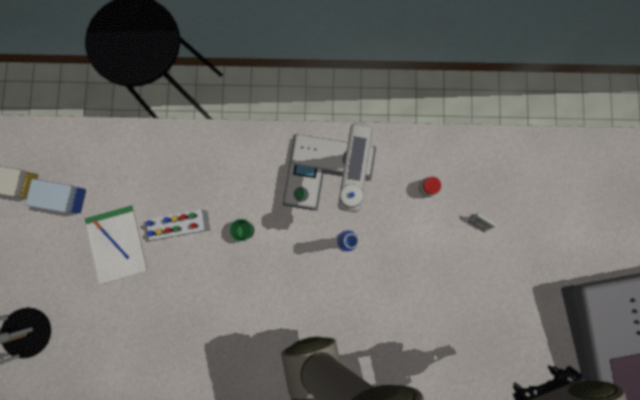

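View pics/scene0.png

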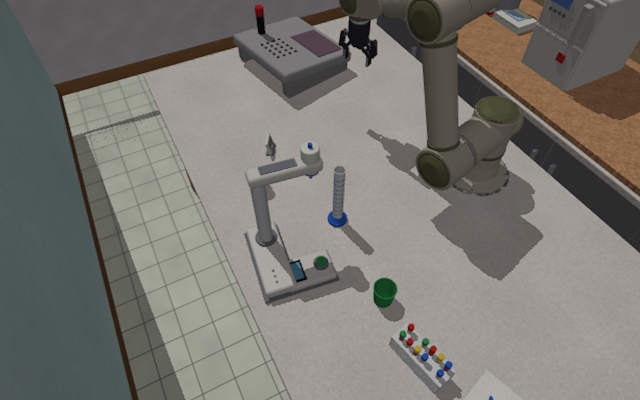

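The top view shows the cylinder at (347,240), the filter capsule at (351,195), the button at (301,194), the cup at (241,230), the jar at (431,186) and the timer at (480,222). The scene view shows the foot at (338,218), the capsule at (310,153) and the button at (321,262).

```bash
python3 - <<'E'
from h import *
def blobs(c,lo,hi,box,amin=6):
    u0,v0,u1,v1=box
    hsv=cv2.cvtColor(c['img'],cv2.COLOR_RGB2HSV); m=cv2.inRange(hsv,lo,hi)
    k=np.zeros_like(m);k[v0:v1,u0:u1]=m[v0:v1,u0:u1]
    n,l,st,ce=cv2.connectedComponentsWithStats(k)
    return [(st[i].tolist(),ce[i].round(1).tolist()) for i in range(1,n) if st[i][4]>=amin]
T=pickle.load(open('top0.pkl','rb'));S=pickle.load(open('scene0.pkl','rb'))
B=((100,120,50),(130,255,255));G=((40,60,30),(90,255,255))
for nm,c,bx in(('T',T,(325,170,375,265)),('S',S,(290,135,365,235))):print(nm,'blue',blobs(c,*B,bx))
for nm,c,bx in(('T',T,(290,180,315,205)),('S',S,(308,250,332,275))):
    b=blobs(c,*G,bx);print(nm,'green',b)
    for q in b: print(onplane(c,*q[1],50).round(1))
im=[]
for c,(a,b,w,h) in((T,(280,120,110,140)),(S,(240,130,130,170))):
    im.append(cv2.resize(c['img'][b:b+h,a:a+w],None,fx=3,fy=3,interpolation=cv2.INTER_CUBIC))
H=max(i.shape[0] for i in im)
im=[cv2.copyMakeBorder(i,0,H-i.shape[0],0,0,cv2.BORDER_CONSTANT) for i in im]
cv2.imwrite('pics/crop.png',np.hstack(im)[:,:,::-1])
E
```

```text
T blue [([350, 193, 3, 4, 9], [351.1, 194.3]), ([340, 232, 9, 4, 15], [344.0, 233.3]), ([347, 236, 9, 10, 66], [350.9, 240.6]), ([339, 240, 12, 10, 45], [342.6, 245.6])]
S blue [([308, 143, 4, 5, 19], [309.4, 145.1]), ([307, 175, 7, 3, 11], [310.2, 175.5]), ([328, 212, 19, 15, 171], [336.8, 219.9])]
T green [([296, 189, 10, 10, 81], [300.3, 193.4])]
[685.  109.3  50. ]
S green [([316, 257, 10, 9, 78], [320.5, 261.0])]
[683.4 110.   50. ]
```

View pics/crop.png

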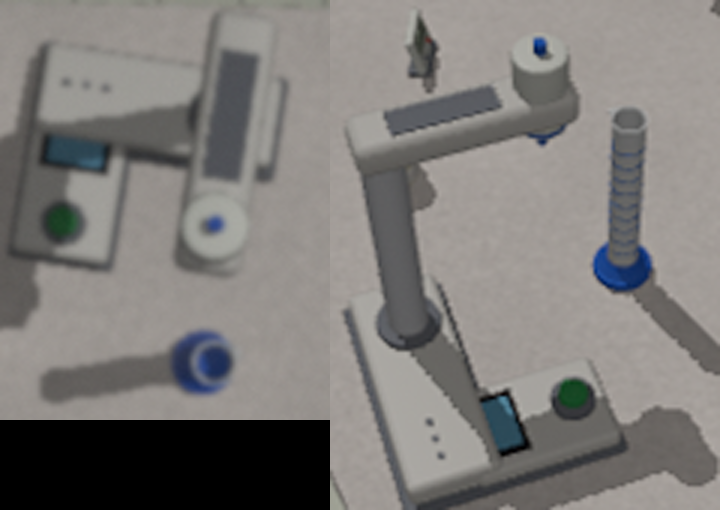

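The crop shows the capsule circle around (351.7,195.3) in the top view. The spout tip is at about (311,176) in the scene view and the cylinder's mouth at (350.3,240.7) in the top view.

```bash
cat >> h.py <<'E'
def tri(c1,p1,c2,p2):
    A=[];b=[]
    for c,p in((c1,p1),(c2,p2)):
        P=c['K']@np.c_[c['R'],c['t']]
        A+= [p[0]*P[2]-P[0],p[1]*P[2]-P[1]]
    A=np.array(A); return np.linalg.lstsq(A[:,:3],-A[:,3],rcond=None)[0]
def footmask(c,box):
    u0,v0,u1,v1=box
    m=cv2.inRange(cv2.cvtColor(c['img'],cv2.COLOR_RGB2HSV),(100,90,40),(130,255,255))
    k=np.zeros_like(m);k[v0:v1,u0:u1]=m[v0:v1,u0:u1]; return k
E
python3 - <<'E'
from h import *
T=pickle.load(open('top0.pkl','rb'));S=pickle.load(open('scene0.pkl','rb'))
print('knob tri',tri(T,(351.1,194.3),S,(309.4,145.1)).round(1))
print('mouth tri',tri(T,(350.3,240.7),S,(240+(628-330)/3,130+118/3)).round(1))
print('spout S',onplane(S,310.8,176,265).round(1),'caps T392',onplane(T,351.7,195.3,392).round(1), onplane(T,351.7,195.3,385).round(1))
for n,c,bx in(('T',T,(330,225,365,262)),('S',S,(320,200,356,240))):
    k=footmask(c,bx); p=cv2.findNonZero(k); h=cv2.convexHull(p)
    e=cv2.minEnclosingCircle(h); f=cv2.fitEllipse(h); print(n,cv2.boundingRect(p),e,f, onplane(c,*f[0],8).round(1),onplane(c,*e[0],8).round(1))
# white dispenser arm / console edges in top view
g=lambda x,y:(280+x/3,120+y/3)
# housing console front edge z=34: corners crop (12,250),(110,266); arm edges at z=340 (220,15)->(187,200); (272,20)->(243,200)
a=onplane(T,*g(12,250),34);b=onplane(T,*g(110,266),34);print('console',a,b,np.degrees(np.arctan2(*(b-a)[:2])),np.linalg.norm(b-a))
for p,q in(((218,15),(187,195)),((273,22),(246,195))):
    a=onplane(T,*g(*p),340);b=onplane(T,*g(*q),340);d=a-b;print('arm',a,b,np.degrees(np.arctan2(d[1],d[0])))
E
```

```text
knob tri [645.1 -25.6 388.5]
mouth tri [547.2 -33.1 242.8]
spout S [640.5 -29.8 265. ] caps T392 [643.4 -27.2 392. ] [644.2 -27.6 385. ]
T (338, 231, 18, 20) ((347.0, 240.5), 9.962529182434082) ((346.5995178222656, 240.49916076660156), (17.613054275512695, 20.02159309387207), 7.667369365692139) [547.8 -33.6   8. ] [547.9 -34.8   8. ]
S (328, 211, 19, 16) ((337.0, 218.0), 9.486932754516602) ((336.8277587890625, 218.0012969970703), (16.4621524810791, 19.094135284423828), 92.80303955078125) [546.8 -33.9   8. ] [546.3 -33.6   8. ]
console [655.52160114 159.06683084  34.        ] [641.51884086  59.66478353  34.        ] -171.98150981501738 100.38348621688976
arm [811.92853537 -29.3951896  340.        ] [672.35094709  -8.30888487 340.        ] -8.590841433266283
arm [807.31083322 -71.53186827 340.        ] [673.32012327 -52.74275897 340.        ] -7.9823636086656675
```

```bash
cat >> h.py <<'E'
from scipy.spatial.transform import Rotation as Ro
def rot(yaw,tilt): # tool x along yaw (deg), tool z down, fingers leaning forward by tilt
    return Ro.from_euler('z',yaw,degrees=True)*Ro.from_euler('x',180,degrees=True)*Ro.from_euler('y',tilt,degrees=True)
def cur():
    s=monitor.sense(); q=s['ee_rot']; return np.array(s['eef_pos']),Ro.from_quat([q[1],q[2],q[3],q[0]]),s
def plan(p,R,p1,R1,n,g):
    rv=(R.inv()*R1).as_rotvec(degrees=True)/n; d=(np.array(p1)-p)/n; out=[]
    for i in range(n):   # shift in the tool axes at the start of the row
        out.append(list(rv.round(1))+list((R.inv().apply(d)/60).round(3))+[g]); R=R*Ro.from_rotvec(rv,degrees=True)
    for r in out: print([float(x) for x in r])
E
python3 - <<'E'
from h import *
T=pickle.load(open('top0.pkl','rb'))
for n,u,v,z in(('jar',431,186,66),('timer',480,222,30),('cup',241,230,70),('rack',176,224,95)):print(n,onplane(T,u,v,z).round(0))
p,R,s=cur(); w=cap('wrist'); C=-w['R'].T@w['t']; print('wristcam in tool',R.inv().apply(C-p).round(1), 'look',R.inv().apply(w['R'][2]).round(2))
plan(p,R,(430,-41,170),rot(3.9,0),10,0)
E
```

```text
jar [ 714. -278.   66.]
timer [ 612. -434.   30.]
cup [571. 278.  70.]
rack [584. 459.  95.]
wristcam in tool [  74.2    0.2 -142.2] look [-0.29  0.    0.96]
[-0.0, -0.0, 2.2, 0.612, -0.495, 0.102, 0.0]
[-0.0, -0.0, 2.2, 0.592, -0.519, 0.102, 0.0]
[-0.0, -0.0, 2.2, 0.571, -0.542, 0.102, 0.0]
[-0.0, -0.0, 2.2, 0.55, -0.564, 0.102, 0.0]
[-0.0, -0.0, 2.2, 0.527, -0.585, 0.102, 0.0]
[-0.0, -0.0, 2.2, 0.504, -0.605, 0.102, 0.0]
[-0.0, -0.0, 2.2, 0.48, -0.624, 0.102, 0.0]
[-0.0, -0.0, 2.2, 0.455, -0.642, 0.102, 0.0]
[-0.0, -0.0, 2.2, 0.429, -0.66, 0.101, 0.0]
[-0.0, -0.0, 2.2, 0.403, -0.676, 0.101, 0.0]
```

```bash
python3 - <<'E'
from h import *
p,R,s=cur()
plan(p,R,(430,-41,170),rot(183.9,0),15,0)
E
```

```text
[0.0, -0.0, -10.5, 0.408, -0.33, 0.068, 0.0]
[0.0, -0.0, -10.5, 0.461, -0.25, 0.068, 0.0]
[0.0, -0.0, -10.5, 0.499, -0.162, 0.068, 0.0]
[0.0, -0.0, -10.5, 0.52, -0.068, 0.068, 0.0]
[0.0, -0.0, -10.5, 0.524, 0.028, 0.068, 0.0]
[0.0, -0.0, -10.5, 0.51, 0.123, 0.068, 0.0]
[0.0, -0.0, -10.5, 0.479, 0.214, 0.068, 0.0]
[0.0, -0.0, -10.5, 0.432, 0.298, 0.068, 0.0]
[0.0, -0.0, -10.5, 0.371, 0.371, 0.068, 0.0]
[0.0, -0.0, -10.5, 0.297, 0.433, 0.068, 0.0]
[0.0, -0.0, -10.5, 0.213, 0.48, 0.068, 0.0]
[0.0, -0.0, -10.5, 0.122, 0.51, 0.068, 0.0]
[0.0, -0.0, -10.5, 0.027, 0.524, 0.068, 0.0]
[0.0, -0.0, -10.5, -0.069, 0.52, 0.068, 0.0]
[0.0, -0.0, -10.5, -0.163, 0.499, 0.068, 0.0]
```

Request:
{"api": "send_rows", "payload": {
  "targets": [0,0,-10.5,0.41,-0.33,0.07,0,0,0,-10.5,0.46,-0.25,0.07,0,0,0,-10.5,0.5,-0.16,0.07,0,0,0,-10.5,0.52,-0.07,0.07,0,0,0,-10.5,0.52,0.03,0.07,0]
}}

```text
time_s: 0.78
eef_pos: [299.1, -326.7, 210.0]
ee_rot: [-0.0, 0.771, 0.637, 0.0]
force: [-0.2, -1.1, -0.2]
grip_width: 0.497
grip_force: 0.0
```

Request:
{"api": "send_rows", "payload": {
  "targets": [0,0,-10.5,0.51,0.12,0.07,0,0,0,-10.5,0.48,0.21,0.07,0,0,0,-10.5,0.43,0.3,0.07,0,0,0,-10.5,0.37,0.37,0.07,0,0,0,-10.5,0.3,0.43,0.07,0]
}}

```text
time_s: 1.4
eef_pos: [364.3, -183.7, 189.1]
ee_rot: [-0.0, 0.409, 0.912, 0.0]
force: [-0.3, 0.2, -0.5]
grip_width: 0.506
grip_force: 0.0
```

Request:
{"api": "send_rows", "payload": {
  "targets": [0,0,-10.5,0.21,0.48,0.07,0,0,0,-10.5,0.12,0.51,0.07,0,0,0,-10.5,0.03,0.52,0.07,0,0,0,-10.5,-0.07,0.52,0.07,0,0,0,-10.5,-0.16,0.5,0.07,0]
}}

```text
time_s: 2.02
eef_pos: [430.0, -41.0, 168.1]
ee_rot: [-0.0, -0.037, 0.999, 0.0]
force: [0.3, -0.7, 0.7]
grip_width: 0.5
grip_force: 0.0
```

```bash
python3 - <<'E'
from h import *
p,R,s=cur(); print(p,R.as_matrix()[:,0],s['joints'],s['time_s'],s['grip_width'],s['force'])
plan(p,R,(470,-39,60),rot(183.9,-25),4,0)
E
```

```text
[430.00563282 -40.96759328 168.07532707] [-9.97327104e-01 -7.30659017e-02  1.49427916e-04] [-3.67600754e-01  1.74911750e-01  1.85208957e+00  1.61974492e-05
  1.11476341e+00 -2.01153528e+00] 2.025 0.4995173309374522 [ 0.31632667 -0.70111568  0.71869627]
[0.0, -6.3, 0.1, -0.167, -0.004, 0.45, 0.0]
[0.0, -6.3, 0.1, -0.117, -0.004, 0.466, 0.0]
[0.0, -6.3, 0.1, -0.065, -0.003, 0.476, 0.0]
[0.0, -6.3, 0.1, -0.013, -0.003, 0.48, 0.0]
```

Request:
{"api": "send_rows", "payload": {
  "targets": [0,-6.25,0,-0.17,0,0.45,0,0,-6.25,0,-0.12,0,0.465,0,0,-6.25,0,-0.065,0,0.475,0,0,-6.25,0,-0.01,0,0.48,0,0,0,0,0,0,0,0]
}}

```text
time_s: 2.65
eef_pos: [467.9, -37.2, 63.4]
ee_rot: [0.207, -0.034, 0.978, 0.012]
force: [0.1, -1.0, 0.7]
grip_width: 0.497
grip_force: 0.0
```

```bash
python3 - <<'E'
from h import *
p,R,s=cur(); print(p,R.as_matrix().round(3),s['joints'].round(3),s['time_s'],s['force'])
a=cap('scene')['img'];b=cap('top')['img']
cv2.imwrite('pics/two.png',np.vstack([a[60:330,150:550],b[120:390,180:580]])[:,:,::-1])
plan(p,R,(485,-38,16),R,1,0)
E
```

```text
[467.94540951 -37.16885946  63.42764536] [[-0.912 -0.071  0.404]
 [-0.061  0.997  0.037]
 [-0.406  0.009 -0.914]] [-0.449  0.275  2.156  0.561  0.402 -2.574] 2.65 [ 0.12687964 -0.97376808  0.6931127 ]
[0.0, 0.0, 0.0, 0.062, -0.041, 0.837, 0.0]
```

View pics/two.png

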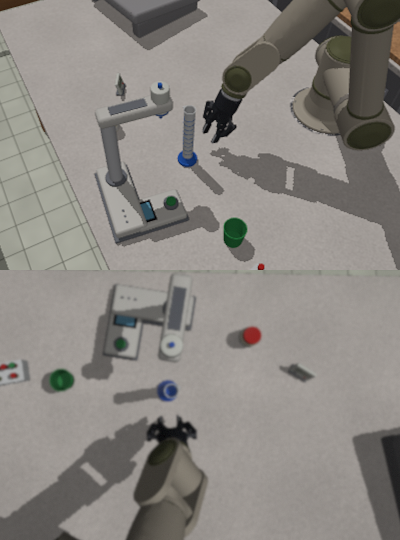

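The scene view (top half) and top view (bottom half) show the gripper behind the cylinder and in line with it, with a clear path ahead. Joint 6 is near its limit, so I'll descend gradually.

Request:
{"api": "send_rows", "payload": {
  "targets": [0,0,0,0.01,-0.02,0.2,-0.25,0,0,0,0.01,-0.01,0.2,-0.25,0,0,0,0.01,-0.01,0.15,-0.25,0,0,0,0,0,0,-0.25]
}}

```text
time_s: 3.25
eef_pos: [481.7, -38.9, 34.2]
ee_rot: [0.209, -0.035, 0.977, 0.011]
force: [0.1, -0.2, 0.7]
grip_width: 0.374
grip_force: 0.0
```

```bash
python3 - <<'E'
from h import *
p,R,s=cur(); print(p,R.as_matrix().round(3),s['joints'].round(3),s['force'].round(1),s['grip_width'])
E
```

```text
[481.72585516 -38.9087933   34.22281169] [[-0.91  -0.072  0.408]
 [-0.063  0.997  0.035]
 [-0.409  0.006 -0.912]] [-0.437  0.369  2.139  0.678  0.332 -2.69 ] [ 0.1 -0.2  0.7] 0.373920332877523
```

Request:
{"api": "send_rows", "payload": {
  "targets": [0,4,0,0,0,0,-0.25,0,0,0,0.06,0,0.155,-0.25,0,0,0,0.06,0,0.155,-0.25,0,0,0,0,0,0,-0.25]
}}

```text
time_s: 3.75
eef_pos: [480.4, -38.6, 13.3]
ee_rot: [0.175, -0.035, 0.984, 0.01]
force: [-0.5, 0.8, -0.2]
grip_width: 0.375
grip_force: 0.0
```

```bash
python3 - <<'E'
from h import *
p,R,s=cur(); print(p,R.as_matrix().round(3),s['joints'].round(3),s['force'].round(1),s['grip_width'])
E
```

```text
[480.40506824 -38.56031792  13.3203381 ] [[-0.937 -0.072  0.343]
 [-0.065  0.997  0.031]
 [-0.344  0.007 -0.939]] [-0.416  0.427  2.103  0.52   0.344 -2.526] [-0.5  0.8 -0.2] 0.37523687091993596
```

Request:
{"api": "send_rows", "payload": {
  "targets": [0,0,0,0.023,0,0.063,-0.25,0,0,0,0.012,0,0.031,-0.25,0,0,0,0,0,0,-0.25]
}}

```text
time_s: 4.12
eef_pos: [481.0, -38.8, 8.1]
ee_rot: [0.175, -0.035, 0.984, 0.009]
force: [-0.2, -1.6, -0.2]
grip_width: 0.373
grip_force: 0.0
```

Request:
{"api": "send_rows", "payload": {
  "targets": [0,0,0,0.012,0,0.031,-0.25,0,0,0,0,0,0,-0.25]
}}

```text
time_s: 4.38
eef_pos: [481.0, -38.8, 6.0]
ee_rot: [0.175, -0.035, 0.984, 0.009]
force: [-0.1, 0.0, 0.9]
grip_width: 0.374
grip_force: 0.0
```

Request:
{"api": "send_rows", "payload": {
  "targets": [0,0,0,0.012,0,0.031,-0.25,0,0,0,0,0,0,-0.25]
}}

```text
time_s: 4.62
eef_pos: [480.9, -38.8, 4.0]
ee_rot: [0.175, -0.035, 0.984, 0.009]
force: [-0.4, -0.6, 0.4]
grip_width: 0.373
grip_force: 0.0
```

Request:
{"api": "send_rows", "payload": {
  "targets": [0,0,0,0.012,0,0.031,-0.25,0,0,0,0,0,0,-0.25]
}}

```text
time_s: 4.88
eef_pos: [481.0, -38.9, 2.1]
ee_rot: [0.175, -0.035, 0.984, 0.009]
force: [-1.4, -0.3, 0.9]
grip_width: 0.378
grip_force: 0.8
```

Request:
{"api": "send_rows", "payload": {
  "targets": [0,0,0,-0.009,0,-0.024,-0.25,0,0,0,-0.094,0.005,0.034,-0.25,0,0,0,-0.094,0.005,0.034,-0.25,0,0,0,-0.094,0,0.034,-0.25,0,0,0,0,0,0,-0.25]
}}

```text
time_s: 5.5
eef_pos: [499.2, -36.9, 3.7]
ee_rot: [0.175, -0.035, 0.984, 0.009]
force: [0.0, -0.7, 0.2]
grip_width: 0.375
grip_force: 0.0
```

Request:
{"api": "send_rows", "payload": {
  "targets": [0,0,0,-0.06,0,0.022,-0.25,0,0,0,-0.06,0,0.022,-0.25,0,0,0,-0.06,0,0.022,-0.25,0,0,0,-0.06,0,0.022,-0.25,0,0,0,-0.06,0,0.022,-0.25]
}}

```text
time_s: 6.12
eef_pos: [518.1, -35.5, 3.7]
ee_rot: [0.175, -0.035, 0.984, 0.009]
force: [-0.8, 0.1, -0.1]
grip_width: 0.374
grip_force: 0.5
```

```bash
cat >> h.py <<'E'
def cyl(tag,box=None):
    c=cap('scene'); k=footmask(c,box or (285,165,350,235))
    n,l,st,ce=cv2.connectedComponentsWithStats(k)
    i=1+np.argmax(st[1:,4]); h=cv2.convexHull(cv2.findNonZero((l==i).astype(np.uint8))); f=cv2.fitEllipse(h)
    print(tag,st[i],np.round(f[0],1),np.round(f[1],1),'foot',onplane(c,*f[0],8).round(1)); return c
E
python3 - <<'E'
from h import *
p,R,s=cur(); print(p,R.as_matrix().round(3),s['joints'].round(3),s['force'].round(1),s['grip_width'])
c=cyl('now'); cv2.imwrite('pics/push1.png',cv2.resize(c['img'][130:280,240:400],None,fx=4,fy=4)[:,:,::-1])
E
```

```text
[518.0962819  -35.51792623   3.68605071] [[-0.936 -0.072  0.343]
 [-0.065  0.997  0.031]
 [-0.345  0.006 -0.939]] [-0.372  0.502  2.002  0.459  0.354 -2.423] [-0.8  0.1 -0.1] 0.3737106615317575
now [326 213  19  15 184] [335.1 219.1] [16.7 19.4] foot [554.  -32.4   8. ]
```

View pics/push1.png

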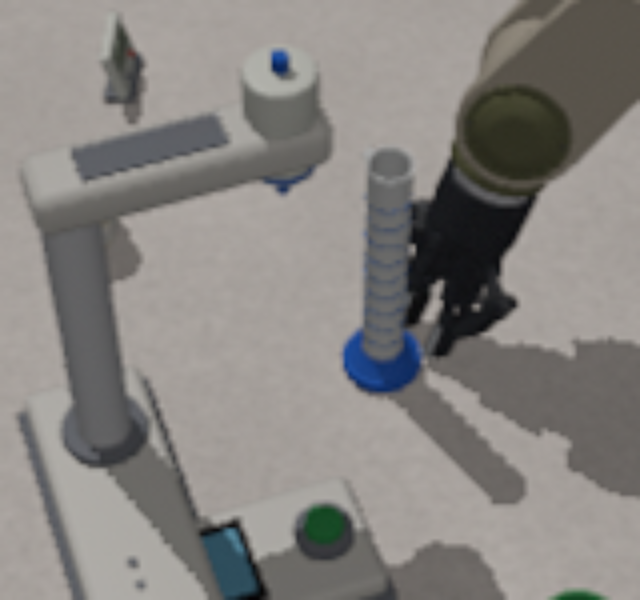

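The push crop shows the cylinder upright on its blue foot at about (335,219) with the fingertips behind it. The spout tip is at about (310.8,177.5). I'll carry on pushing.

Request:
{"api": "send_rows", "payload": {
  "targets": [0,0,0,-0.094,0,0.034,-0.25,0,0,0,-0.094,0,0.034,-0.25,0,0,0,-0.094,0,0.034,-0.25,0,0,0,-0.094,0,0.034,-0.25,0,0,0,-0.094,0,0.034,-0.25]
}}

```text
time_s: 6.8
eef_pos: [548.3, -33.4, 3.9]
ee_rot: [0.175, -0.035, 0.984, 0.009]
force: [-1.8, 0.1, 0.2]
grip_width: 0.374
grip_force: 0.4
```

```bash
python3 - <<'E'
from h import *
p,R,s=cur(); print(p,s['joints'].round(3),s['force'].round(1),s['grip_force'])
c=cyl('now');print(onplane(c,310.8,177.5,265))
E
```

```text
[548.25013605 -33.36048775   3.86672424] [-0.343  0.544  1.916  0.393  0.386 -2.328] [-1.8  0.1  0.2] 0.40022472850978374
now [318 216  20  16 191] [327.4 223. ] [17.2 19.5] foot [584.2 -30.2   8. ]
[643.02381835 -24.80399935 265.        ]
```

Request:
{"api": "send_rows", "payload": {
  "targets": [0,0,0,-0.094,0,0.034,-0.25,0,0,0,-0.094,0,0.034,-0.25,0,0,0,-0.094,0,0.034,-0.25,0,0,0,-0.094,0,0.034,-0.25,0,0,0,-0.094,0,0.034,-0.25]
}}

```text
time_s: 7.48
eef_pos: [578.2, -31.2, 4.0]
ee_rot: [0.175, -0.035, 0.984, 0.009]
force: [-1.0, -0.4, -0.5]
grip_width: 0.376
grip_force: 0.4
```

Request:
{"api": "send_rows", "payload": {
  "targets": [0,0,0,-0.094,0,0.034,-0.25,0,0,0,-0.094,0,0.034,-0.25,0,0,0,-0.094,0,0.034,-0.25,0,0,0,-0.047,0,0.017,-0.25,0,0,0,0,0,0,-0.25]
}}

```text
time_s: 8.1
eef_pos: [598.9, -29.8, 4.2]
ee_rot: [0.175, -0.035, 0.984, 0.009]
force: [0.2, 1.1, 0.5]
grip_width: 0.377
grip_force: 0.0
```

```bash
python3 - <<'E'
from h import *
p,R,s=cur(); print(p,s['joints'].round(3),s['force'].round(1),s['grip_force'])
c=cyl('now');cv2.imwrite('pics/push2.png',cv2.resize(c['img'][130:280,240:400],None,fx=4,fy=4)[:,:,::-1])
m=[]
E
```

```text
[598.90717901 -29.75421623   4.204478  ] [-0.302  0.617  1.766  0.307  0.449 -2.201] [0.2 1.1 0.5] 0.04479934985283762
now [304 223  21  12 143] [314.  229.4] [15.7 20.1] foot [634.7 -27.9   8. ]
```

View pics/push2.png

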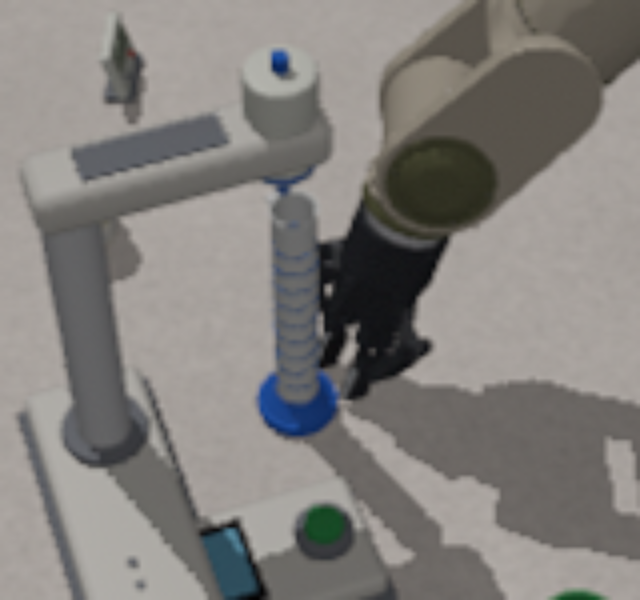

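The crop shows the upright cylinder's mouth at about (313.5,181.8) full-frame, with the spout just short of centred above it. About 9 mm is left to push.

Request:
{"api": "send_rows", "payload": {
  "targets": [0,0,0,-0.047,0,0.017,-0.25,0,0,0,-0.047,0,0.017,-0.25,0,0,0,-0.047,0,0.017,-0.25,0,0,0,0,0,0,-0.25]
}}

```text
time_s: 8.65
eef_pos: [607.9, -29.1, 4.2]
ee_rot: [0.175, -0.035, 0.984, 0.009]
force: [0.1, 0.1, 0.0]
grip_width: 0.374
grip_force: 0.1
```

```bash
python3 - <<'E'
from h import *
p,R,s=cur(); print(p,s['force'].round(1),s['grip_force'])
c=cyl('now');cv2.imwrite('pics/push3.png',cv2.resize(c['img'][165:245,280:350],None,fx=8,fy=7,interpolation=cv2.INTER_CUBIC)[:,:,::-1])
for P in((643.8,-26.8,265),(643.8,-26.8,240),(643.8,-26.8,0)):print(proj(c,P).round(1))
E
```

```text
[607.92192317 -29.07952441   4.23804875] [0.1 0.1 0. ] 0.10232677333988249
now [302 224  20  11 124] [311.6 230.4] [15.5 19.7] foot [643.4 -27.8   8. ]
[310.2 177.1]
[310.4 183.1]
[311.7 232.1]
```

View pics/push3.png

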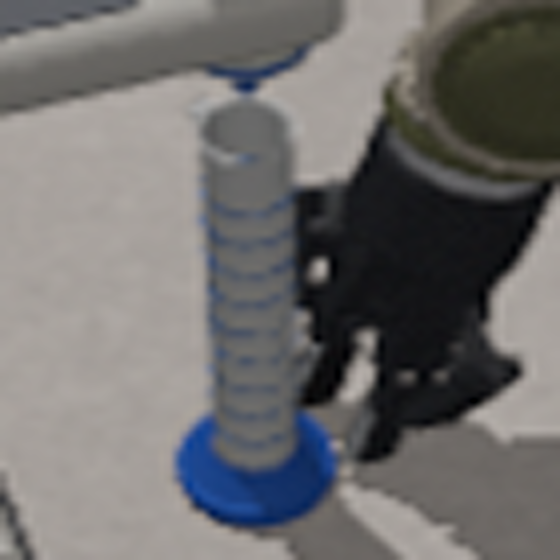

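The spout tip is at (310.9,177.1) and the mouth at (311.1,182.1), which matches the predicted position straight below it, so the cylinder is centred. Next I'll back away and work out how much room the wrist has for the button press.

Request:
{"api": "send_rows", "payload": {
  "targets": [0,0,0,0.1,0,-0.036,-0.25,0,0,0,0.3,0,-0.11,-0.25,0,0,0,0.47,0,-0.17,-0.25,0,0,0,0.47,0,-0.17,-0.25,0,0,0,0,0,0,-1]
}}

```text
time_s: 9.32
eef_pos: [520.8, -35.2, 3.8]
ee_rot: [0.174, -0.034, 0.984, 0.009]
force: [1.0, -0.6, 0.5]
grip_width: 0.173
grip_force: 0.0
```

```bash
python3 - <<'E'
from h import *
c=cyl('after'); p,R,s=cur(); print(p,s['joints'].round(2))
R0=rot(183.9,-20); P0=np.array([599,-30,4.])
for sb in(150,200,250,300):
  for o in(0,50,100): print(sb,o,proj(c,P0-sb*R0.as_matrix()[:,2]+o*np.array([0,1,0])).round(0),end=' ')
print()
p1=np.array([520,60,190.]); R1=rot(183.9,-20)
plan(p,R,(500,-36,190),R,4,-1); print(); plan(np.array([500,-36,190.]),R,(560,109.5,150),rot(190,-28),5,-1)
E
```

```text
after [302 224  20  11 121] [311.5 230.6] [15.4 19.5] foot [643.9 -27.4   8. ]
[522.21317215 -35.47653176   4.14009888] [-0.37  0.51  1.99  0.45  0.36 -2.41]
150 0 [338. 191.] 150 50 [346. 203.] 150 100 [355. 214.] 200 0 [343. 179.] 200 50 [352. 190.] 200 100 [360. 202.] 250 0 [349. 166.] 250 50 [358. 177.] 250 100 [367. 189.] 300 0 [355. 152.] 300 50 [364. 163.] 300 100 [373. 175.] 
[0.0, 0.0, 0.0, -0.181, 0.009, -0.759, -1.0]
[0.0, 0.0, 0.0, -0.181, 0.009, -0.759, -1.0]
[0.0, 0.0, 0.0, -0.181, 0.009, -0.759, -1.0]
[0.0, 0.0, 0.0, -0.181, 0.009, -0.759, -1.0]

[-0.4, -1.6, -1.1, -0.173, 0.469, 0.208, -1.0]
[-0.4, -1.6, -1.1, -0.176, 0.464, 0.217, -1.0]
[-0.4, -1.6, -1.1, -0.179, 0.459, 0.225, -1.0]
[-0.4, -1.6, -1.1, -0.181, 0.454, 0.233, -1.0]
[-0.4, -1.6, -1.1, -0.184, 0.448, 0.241, -1.0]
```

Request:
{"api": "send_rows", "payload": {
  "targets": [0,0,0,-0.18,0.01,-0.76,-1,0,0,0,-0.18,0.01,-0.76,-1,0,0,0,-0.18,0.01,-0.76,-1,0,0,0,-0.18,0.01,-0.76,-1]
}}

```text
time_s: 9.88
eef_pos: [500.3, -35.7, 192.1]
ee_rot: [0.175, -0.035, 0.984, 0.009]
force: [-0.6, -0.3, 0.9]
grip_width: 0.002
grip_force: 0.0
```

Request:
{"api": "send_rows", "payload": {
  "targets": [-0.4,-1.6,-1.1,-0.17,0.47,0.21,-1,-0.4,-1.6,-1.1,-0.18,0.46,0.22,-1,-0.4,-1.6,-1.1,-0.18,0.46,0.23,-1,-0.4,-1.6,-1.1,-0.18,0.45,0.23,-1,-0.4,-1.6,-1.1,-0.18,0.45,0.24,-1]
}}

```text
time_s: 10.5
eef_pos: [561.2, 110.9, 149.9]
ee_rot: [0.244, -0.085, 0.966, 0.02]
force: [0.9, -0.0, -0.5]
grip_width: -0.003
grip_force: 0.0
```

```bash
python3 - <<'E'
from h import *
p,R,s=cur(); print(p,R.as_matrix().round(3),s['joints'].round(2),s['grip_width'])
plan(p,R,(690,109.5,80),rot(190,-28),4,-1)
c=cap('scene'); cv2.imwrite('pics/b1.png',cv2.resize(c['img'][100:300,220:420],None,fx=3,fy=3)[:,:,::-1])
E
```

```text
[561.15285737 110.88044465 149.89261151] [[-0.867 -0.174  0.468]
 [-0.154  0.985  0.081]
 [-0.475 -0.002 -0.88 ]] [-0.06  0.28  1.86  0.22  0.53 -1.97] -0.0031590549265811336
[-0.0, 0.1, 0.0, -0.326, -0.098, 0.507, -1.0]
[-0.0, 0.1, 0.0, -0.327, -0.098, 0.506, -1.0]
[-0.0, 0.1, 0.0, -0.328, -0.099, 0.506, -1.0]
[-0.0, 0.1, 0.0, -0.328, -0.099, 0.505, -1.0]
```

View pics/b1.png

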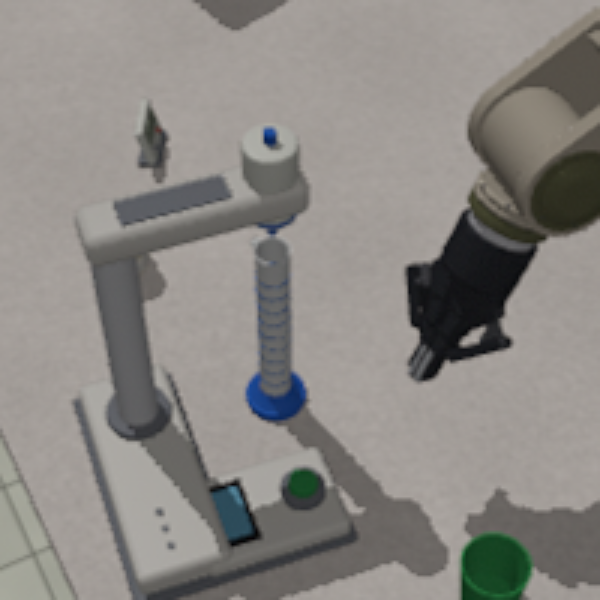

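The crop shows the cylinder upright beneath the spout and the closed gripper in the air at (425,370). The wrist fork's left edge is at about (480,110). I need to check its clearance to the dispenser head before moving in.

```bash
python3 - <<'E'
from h import *
from scipy.optimize import least_squares
p,R,s=cur(); c=pickle.load(open('scene0.pkl','rb')); M=R.as_matrix()
def so(px,off=0): # point = TCP - s*z + o*toolY
    f=lambda a: proj(c,p-a[0]*M[:,2]+a[1]*M[:,1]+off*M[:,0])-px
    return least_squares(f,[220,0]).x
for n,q in(('cap',(582,190)),('fork mid',(520,130)),('fork left',(474,110)),('fork top',(545,50))):
    px=np.array([220+q[0]/3,100+q[1]/3]); print(n,so(px).round(0),so(px,-40).round(0))
E
```

```text
cap [253.  49.] [270.  68.]
fork mid [261. -31.] [277.  -8.]
fork left [249. -82.] [266. -57.]
fork top [330. -47.] [343. -23.]
```

The fork would pass only about 10 mm from the head, so I'll swing the lean toward +y first.

```bash
python3 - <<'E'
from h import *
p,R,s=cur(); 
plan(p,R,(580,125,140),rot(160,-28),4,-1);print()
plan(np.array([580,125,140]),rot(160,-28),(690,107.5,75),rot(160,-28),3,-1)
E
```

```text
[3.5, 0.1, 6.6, -0.059, 0.034, 0.073, -1.0]
[3.5, 0.1, 6.6, -0.055, 0.045, 0.07, -1.0]
[3.5, 0.1, 6.6, -0.049, 0.056, 0.067, -1.0]
[3.5, 0.1, 6.6, -0.042, 0.065, 0.063, -1.0]

[0.0, 0.0, 0.0, -0.367, 0.118, 0.604, -1.0]
[0.0, 0.0, 0.0, -0.367, 0.118, 0.604, -1.0]
[0.0, 0.0, 0.0, -0.367, 0.118, 0.604, -1.0]
```

Request:
{"api": "send_rows", "payload": {
  "targets": [3.5,0.1,6.6,-0.06,0.03,0.07,-1,3.5,0.1,6.6,-0.055,0.045,0.07,-1,3.5,0.1,6.6,-0.05,0.055,0.065,-1,3.5,0.1,6.6,-0.04,0.065,0.065,-1,0,0,0,0,0,0,-1]
}}

```text
time_s: 11.18
eef_pos: [578.8, 121.8, 141.2]
ee_rot: [0.237, 0.159, 0.958, -0.04]
force: [-0.3, -0.5, -0.4]
grip_width: -0.0
grip_force: 0.0
```

Request:
{"api": "send_rows", "payload": {
  "targets": [0,0,0,-0.367,0.12,0.6,-1,0,0,0,-0.367,0.12,0.6,-1,0,0,0,-0.367,0.12,0.6,-1,0,0,0,0,0,0,-1]
}}

```text
time_s: 11.68
eef_pos: [688.6, 104.6, 74.2]
ee_rot: [0.235, 0.159, 0.958, -0.04]
force: [-0.2, 0.6, -0.6]
grip_width: 0.002
grip_force: 0.0
```

```bash
python3 - <<'E'
from h import *
p,R,s=cur(); print(p,R.as_matrix().round(3),s['joints'].round(2),s['force'].round(1))
c=cap('scene'); cv2.imwrite('pics/b2.png',cv2.resize(c['img'][120:290,230:400],None,fx=3.5,fy=3.5)[:,:,::-1])
plan(p,R,(690,107.5,60),R,1,-1); print(R.inv().apply([0,0,-2/60]).round(3))
E
```

```text
[688.64205719 104.64734701  74.19138236] [[-0.839  0.324  0.438]
 [ 0.286  0.946 -0.152]
 [-0.464 -0.003 -0.886]] [ 0.05  0.66  1.48 -0.32  0.57 -0.96] [-0.2  0.6 -0.6]
[0.0, 0.0, 0.0, 0.104, 0.053, 0.212, -1.0]
[0.015 0.    0.03 ]
```

View pics/b2.png

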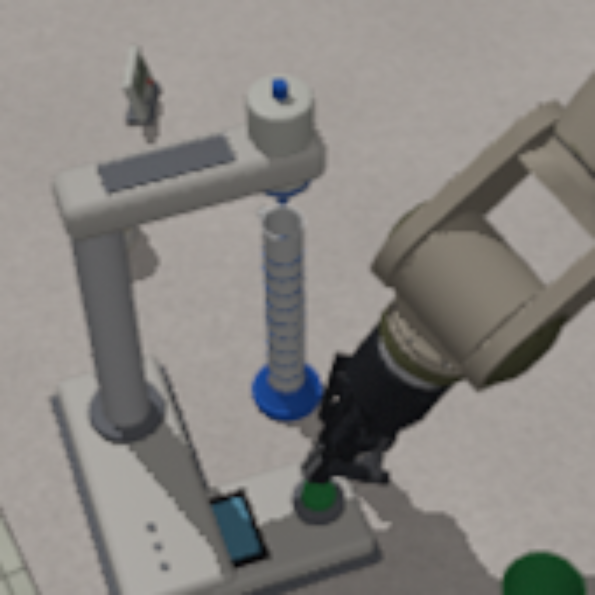

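The closed fingertips are at (318,475), just over the button at (318,495), and the wrist is well clear of the cylinder and head. I'll descend onto the button now.

Request:
{"api": "send_rows", "payload": {
  "targets": [0,0,0,0.05,0.027,0.106,-1,0,0,0,0.05,0.027,0.106,-1,0,0,0,0,0,0,-1]
}}

```text
time_s: 12.1
eef_pos: [689.1, 109.0, 61.9]
ee_rot: [0.236, 0.16, 0.958, -0.04]
force: [0.8, 0.7, -0.5]
grip_width: -0.001
grip_force: 0.0
```

Request:
{"api": "send_rows", "payload": {
  "targets": [0,0,0,0.015,0,0.03,-1,0,0,0,0.015,0,0.03,-1,0,0,0,0,0,0,-1]
}}

```text
time_s: 12.48
eef_pos: [689.8, 108.8, 58.5]
ee_rot: [0.237, 0.16, 0.957, -0.04]
force: [-1.2, -0.0, 1.2]
grip_width: 0.0
grip_force: 1.0
```

Request:
{"api": "send_rows", "payload": {
  "targets": [0,0,0,0.015,0,0.03,-1,0,0,0,0,0,0,-1,0,0,0,0,0,0,-1]
}}

```text
time_s: 12.85
eef_pos: [689.8, 108.7, 56.5]
ee_rot: [0.237, 0.16, 0.957, -0.04]
force: [-1.4, 0.1, 2.8]
grip_width: 0.001
grip_force: 1.6
```

Request:
{"api": "send_rows", "payload": {
  "targets": [0,0,0,0.015,0,0.03,-1,0,0,0,0.015,0,0.03,-1,0,0,0,0,0,0,-1]
}}

```text
time_s: 13.22
eef_pos: [690.1, 108.8, 53.3]
ee_rot: [0.237, 0.16, 0.957, -0.04]
force: [-5.8, 0.8, 10.6]
grip_width: -0.002
grip_force: 5.7
```

Request:
{"api": "send_rows", "payload": {
  "targets": [0,0,0,0.008,0,0.015,-1,0,0,0,0.004,0,0.008,-1,0,0,0,0,0,0,-1]
}}

```text
time_s: 13.6
eef_pos: [690.2, 108.8, 53.0]
ee_rot: [0.238, 0.16, 0.957, -0.04]
force: [-12.7, 0.3, 21.2]
grip_width: 0.0
grip_force: 10.2
```

The force rises sharply, so the button has bottomed out. I'll lift off and retreat.

Request:
{"api": "send_rows", "payload": {
  "targets": [0,0,0,-0.05,0,-0.1,-1,0,0,0,-0.1,0,-0.2,-1,0,0,0,0.2,-0.05,-0.6,-1,0,0,0,0.35,-0.1,-0.6,-1,0,0,0,0.35,-0.1,-0.6,-1]
}}

```text
time_s: 14.22
eef_pos: [590.5, 126.6, 141.8]
ee_rot: [0.236, 0.16, 0.958, -0.04]
force: [0.4, 0.8, 0.4]
grip_width: 0.005
grip_force: 0.0
```

Request:
{"api": "send_rows", "payload": {
  "targets": [0,0,0,0.2,0,-0.3,-1,0,0,0,0,0,0,-1,0,0,0,0,0,0,-1,0,0,0,0,0,0,-1]
}}

```text
time_s: 14.72
eef_pos: [574.2, 132.4, 150.9]
ee_rot: [0.236, 0.16, 0.958, -0.04]
force: [0.7, -0.4, -0.1]
grip_width: -0.0
grip_force: 0.0
```

```bash
python3 - <<'E'
from h import *
p,R,s=cur(); print(p,s['force'].round(1),s['time_s'])
c=cyl('end'); T=cap('top'); T0=pickle.load(open('top0.pkl','rb'))
g=lambda c,bx,lo,hi:[(m:=np.nonzero(cv2.inRange(cv2.cvtColor(c['img'],cv2.COLOR_RGB2HSV),lo,hi)[bx[1]:bx[3],bx[0]:bx[2]])),(m[1].mean()+bx[0],m[0].mean()+bx[1],len(m[0]))][1]
for n,bx,lo,hi in(('jar',(415,170,450,200),(0,120,50),(8,255,255)),('jar2',(415,170,450,200),(165,120,50),(180,255,255)),('cup',(222,215,260,245),(40,60,30),(90,255,255)),('button',(290,180,315,205),(40,60,30),(90,255,255))):
    try: print(n,np.round(g(T0,bx,lo,hi),1),np.round(g(T,bx,lo,hi),1))
    except Exception as e: print(n,e)
E
```

```text
[574.17248444 132.41310952 150.86038377] [ 0.7 -0.4 -0.1] 14.725
end [302 224  20  11 121] [311.5 230.6] [15.4 19.5] foot [643.9 -27.4   8. ]
jar [431.5 185.2 232. ] [431.5 185.1 232. ]
jar2 [nan nan  0.] [nan nan  0.]
cup [240.7 229.9 396. ] [240.7 229.8 389. ]
button [300.3 193.4  81. ] [300.3 193.5  82. ]<stdin>:4: RuntimeWarning: Mean of empty slice.
  ret = ret.dtype.type(ret / rcount)
```

The cylinder hasn't moved, the button is back up, and the jar and cup are where they started.

```bash
python3 -c "
from rig import job
print(job.finish_job())"
```

```text
the job is handed in; nothing more can be done
None
```

I slid the cylinder upright to within a few mm of the spout line by camera measurement, pressed the start button fully (it came back up), and handed the job in; no verdict was returned, the jar and cup read unmoved, and the rack and timer, which the arm never went near, weren't re-measured.

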